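Clip a clean filter panel into a fume extractor and fold its guard flap shut

TASK

Fit the clean white filter panel (blue grip bar, orange side tabs) into the sloping bay of the green fume extractor: press it squarely in until both sprung tabs have snapped out behind the ledge and its rim lies flush on the face. Then fold the red guard flap fully shut over it and let go. Leave the worn grey filter panel and everything else on the table where it is.

Things in the scene. Friction and masses are not known exactly. Their poses are not given: they have to be found in the camera images.
- panel_center (a point): Clean filter panel, loose, about 160 g, lying grip upward: white rim plate 124 x 100 x 6 mm, under it a plug 100 (x) x 76 (y) x 28 mm deep, its lowest 12 mm tapering in by 6 mm a side. 64 mm high with the grip. Point on its centre line, 32 mm above its underside and 2 mm below the top of the rim plate. z out of the grip's top. Either way round (half turn about z) fits.
- panel_grip (a point): Centre of the panel's blue grip bar: 60 mm long along x, 22 mm wide along y, 30 mm high along z, upright in the middle of the rim plate. Point half-way up the bar, 15 mm above the top of the rim plate and 17 mm above panel_center.
- tab_left (a joint): Orange sprung tab, 30 mm long, midway along the panel's +y side; metres pushed in: 0 = sprung out, nose 6.5 mm proud of the plug, 0.0075 = fully in. Spring 3 N plus 600 N/m. Nose bevelled below; its flat top, 7.5 mm under the rim plate's underside, catches behind the bay's face plate. Pressing in takes about 8 to 18 N for both tabs.
- tab_right (a joint): The same tab on the panel's -y side.
- bay: The extractor's filter bay: grey face plate 6 mm thick, sloping 32 degrees from level, rising away from the robot, with an opening 104 (x) x 80 (y) mm ringed in yellow. Origin: centre of the opening on the face's outer surface; x up the slope, y across, z straight out of the face. Panel home: panel_center at x = y = 0, z = 4 to 5.5 mm, its x along this x, grip top 36 mm above the face.
- extractor: Green fume extractor, fixed, about 290 x 260 mm; origin under it. Behind the sloping bay its rear block is 165 mm high and reaches 150 mm (round outlet 165 mm) behind the origin.
- flap (a joint): Red guard flap hinged along the top of the bay, 160 mm from hinge to yellow free edge, 170 mm wide, 4 mm thick, 18 mm side skirts on its inner side. rad: 0 = shut, parallel to the face; starts open at 1.95 to 2.25; stays where it is left (about 0.3 N m friction). Can be pushed shut from behind. Will not shut over a panel that is not home.
- flap_hinge (a point): Middle of the flap's hinge line: bay x 82 mm, z 46 mm. The frame turns with the flap: y along the hinge (the bay's y), the flap extends along its -x, z out of the flap's outer (rear) side. At flap angle q its -x is (-cos q) of the bay's x plus (sin q) of the bay's z.
- flap_edge (a point): Middle of the flap's free edge, 160 mm from the hinge line.
- old_panel_center (a point): Worn filter panel, grey with a black grip bar and brown slots, no tabs, otherwise the same size; loose. Leave it alone. Point 32 mm above its underside.
- oil_bottle: Yellow bottle, 56 mm across, 120 mm high, loose; origin under its centre. Bystander.
- tape_measure: Yellow tape measure, 70 x 36 x 66 mm, loose; origin under its centre. Bystander.
- wrench: Steel wrench lying flat, loose. Bystander.
- screwdriver: Screwdriver lying flat, loose. Bystander.
Not all that is in view belongs to the job. There is more than one size of the part that bears panel_center; the job needs the smaller.

How it is judged:
By the outcome, as a careful person would: the job done as asked, in the order asked, and still so for the second after the job is handed in, with the robot touching nothing.
It also fails if it takes over 72 s, if anything falls off the work surface, if the arm or the gripper's body presses on something with over 40 N, if the wrist force passes 120 N, or if a joint passes its speed limit or range.

ROBOT

A 7-joint arm with a two-finger parallel gripper is mounted at the origin on the work surface. World frame = base frame: x ahead of the robot, y to its left, z up, the work surface at z = 0. Lengths are in m, angles in rad, forces in N, time in s.
With the tool pointing down it reaches from about 0.425 to 1.025 m from the base axis. Payload 9.4 kg.
Tool frame: the origin (TCP) lies at the very end of the fingers, on their centre line; the grasp point (between the pads) lies 19 mm behind it; x points along the fingers, z is the direction in which the jaws open and shut, and the axes are right-handed (so a half turn about x gives the same grasp; the last joint's range is limited). The gripper opens to 93 mm and grips with 3 to 60 N. Pads are 15 mm wide; open, the fingers measure 128 mm over their backs; the gripper's body (75 mm by 188 mm) begins 65 mm behind the grasp point.
Start: joints at [1.234, 0.599, -0.003, 1.599, 0.002, 0.943, -0.08], TCP at [0.186, -0.701, 0.219] pointing down, gripper open.
Joint ranges: [-2.57, 2.57], [-0.35, 1.97], [-1.29, 1.29], [0.11, 2.56], [-1.05, 4.19], [0.11, 1.86], [-2.63, 2.63]. Speed limits (rad/s): [2.22, 2.22, 3.01, 3.01, 3.14, 3.14, 3.14].

INTERFACE

Orientations are given as a unit quaternion [x, y, z, w].
In Python, from station import r gives the robot as it stands.
- The arm moves only by the tool jog_arm, never from a script. Its argument "moves" is a list of rows, each a list of 5 numbers: the gripper command: -1 is shut, 1 is fully open, values between are in proportion, then the shift along the tool's x, y, z in cm, then the turn about the tool's x in degrees. In form: [[claw, x, y, z, roll], ...]. A call has 1 to 5 rows; each row shifts and turns the pose as measured when the row begins, along the tool's axes as they then stand; what a row does not reach is not made up. A row lasts 1/12 s, in which the tool goes at most 41.7 mm and 7.16 degrees, less where a joint would pass 70% of its speed; a pose out of reach is approached as far as the arm can. A call is refused whole if a number of a shift passes 4.17 or a number of a turn 7.16, either way. A call with a gripper value outside its range is refused whole. The fingers move at their own pace and stop on an object; "grip_force" is the grip in N (left out, the last holds). Time passes only in rows, so rows that do not move let the fingers close. It gives the time, the measured TCP pose, the force and the opening at its end, in the units of the state.
- r.get_state(): the state, without advancing time (a new reading comes with each control period).
- r.grab_frame(name): name is "scene" or "top" or "wrist"; returns (picture, depth): 480x640x3 uint8, blue, green, red; 480x640 float32, m along the optical axis (not along the pixel's ray), 0 where there is no reading.
- r.camera_info(name): a dict with "mtx" (3x3 intrinsics, pixels), "dist" ([k1, k2, p1, p2, k3] as OpenCV has them; the pictures are not rectified), "position" and "rotation" of the camera in the world. Camera axes: x right, y up, looking along -z (the intrinsics and any distortion apply to the point x, -y, -z); pixel columns grow to the right and rows downward; lengths in m; the calibration is good to about 2 mm. A picture is of the moment at which its call begins: read the wrist's pose just before it. camera_info takes no time and is no camera call; for the wrist camera it gives the pose at the moment of the call.
- r.hand_in(): hands the job in, once; it reports no verdict.
The state is a dict: "time_s": time; "joint_pos": joint angles; "joint_velocities": joint speeds; "effort": joint torques, N m; "position": TCP position; "tcp_rot": TCP orientation; "ft_force": force on the tool from outside, world axes, zero at the start; "wrist_torque": the same for the moment, N m; "width": finger opening in m.
Only numpy, scipy, OpenCV 4.12 (cv2) and the standard library are available. Lean on these libraries where they do the work, as an engineer would, in place of code of your own. Each camera call takes 0.05 s, during which the arm holds its last target. There are 200 camera calls.

## Working session

There is one attempt and no reset: what is moved stays moved. The work goes in short steps, Python scripts to look and compute and a tool call to move; the robot and the scene stay as the last step left them, time stands still between calls to the robot, and variables do not carry over. Pictures are saved under pics/ and viewed, about 8 in all and at most 12, crops included, and the job is handed in when it is done.

Besides the shell and the picture viewer there is one more tool, called after "Request:" as a command line: name --pt "numbers of a row" for each row, then --argument value for the rest. jog_arm: Moves the arm, as the interface text tells. Its arguments: {"type":"object","properties":{"moves":{"type":"array","items":{"type":"array","items":{"type":"number"}}},"grip_force":{"type":"number"}},"required":["moves"]}

```bash
mkdir -p pics; ls
python3 - <<'E'
from station import r
import cv2,numpy as np
s=r.get_state();print(s)
for n in("scene","top"):
    im,d=r.grab_frame(n);cv2.imwrite(f"pics/{n}0.png",im);np.savez(f"{n}0.npz",im=im,d=d)
    c=r.camera_info(n);print(n,c)
c=r.camera_info("wrist");print(c)
E
```

```text
pics
{'time_s': 0.0, 'joint_pos': array([ 1.23430019,  0.60014385, -0.00253089,  1.60013773,  0.00180299,
        0.94289269, -0.0797888 ]), 'joint_velocities': array([ 3.47775987e-04, -7.83706082e-04,  2.64982777e-03, -3.86963069e-05,
       -7.27686435e-04, -8.53732231e-04,  6.37487448e-04]), 'effort': array([-2.97056558e-04, -7.65072727e+01,  1.49690721e+00, -2.52344388e+01,
       -5.24775556e-02,  1.69654295e-02,  9.35408866e-05]), 'position': array([ 0.18608695, -0.70019954,  0.21774382]), 'tcp_rot': array([ 0.43129938,  0.56104092, -0.43070804,  0.56009332]), 'ft_force': array([ 0.54432426,  1.42160435, -0.84423036]), 'wrist_torque': array([ 0.06048683,  0.05854464, -0.03572623]), 'width': 0.09302297709513854}
scene {'mtx': array([[554.78370254,   0.        , 312.05036032],
       [  0.        , 554.78370254, 243.06486303],
       [  0.        ,   0.        ,   1.        ]]), 'dist': array([-0.11686456,  0.        ,  0.        ,  0.        ,  0.        ]), 'position': array([1.15138196, 0.33839753, 1.33639705]), 'rotation': array([0.14490298, 0.23566137, 0.80517044, 0.52456402])}
top {'mtx': array([[580.82891944,   0.        , 320.4173692 ],
       [  0.        , 580.82891944, 246.53760853],
       [  0.        ,   0.        ,   1.        ]]), 'dist': array([-0.18507258,  0.        ,  0.        ,  0.        ,  0.        ]), 'position': array([0.28038107, 0.00972359, 1.45089829]), 'rotation': array([ 0.0475962 , -0.04735774, -0.69933057,  0.71163797])}
{'mtx': array([[410.65220511,   0.        , 324.83487409],
       [  0.        , 410.65220511, 235.31312218],
       [  0.        ,   0.        ,   1.        ]]), 'dist': array([-0.03572169,  0.        ,  0.        ,  0.        ,  0.        ]), 'position': array([ 0.25829519, -0.68174776,  0.38380567]), 'rotation': array([-0.10796707,  0.08397564, -0.60357181,  0.78548856])}
```

View pics/scene0.png

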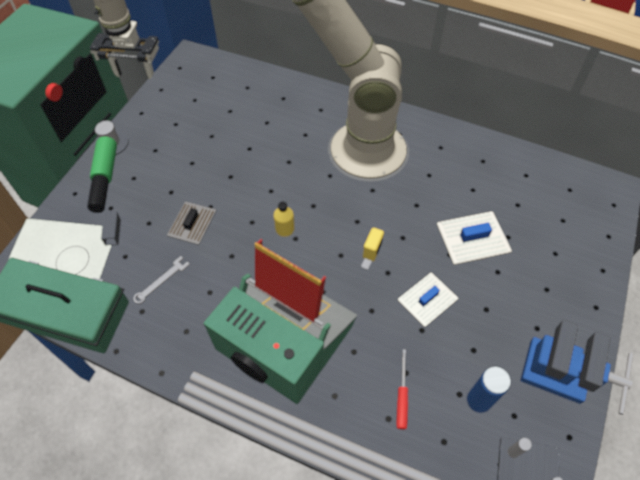

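View pics/top0.png

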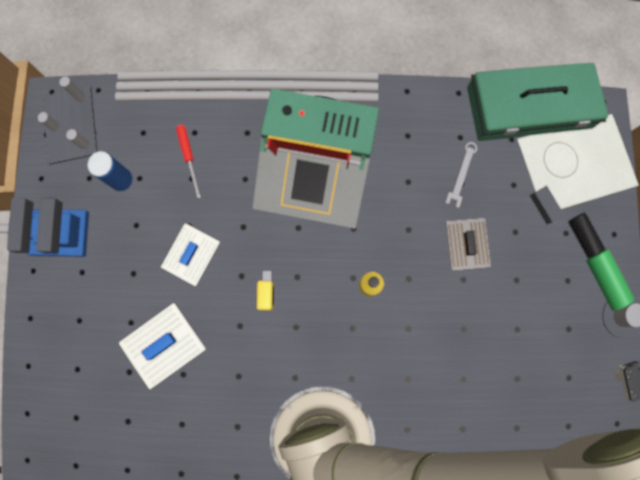

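In the top view the white panels with blue grips are the small one at (190,254) and the large one at (160,345). The grey worn panel is at (468,244). I'm measuring both white panels to choose the smaller, along with the bay.

```bash
cat > h.py <<'E'
import cv2,numpy as np
from station import r
from scipy.spatial.transform import Rotation as R
def ray(c,uv):
    p=cv2.undistortPoints(np.float64(uv).reshape(-1,1,2),c["mtx"],c["dist"]).reshape(-1,2)
    v=np.c_[p[:,0],-p[:,1],-np.ones(len(p))]
    return R.from_quat(c["rotation"]).apply(v)   # unit optical depth
def onz(c,uv,z):
    v=ray(c,uv);o=c["position"];return o+v*((z-o[2])/v[:,2])[:,None]
def bydepth(c,uv,d):
    return c["position"]+ray(c,uv)*np.asarray(d)[:,None]
def proj(c,P):
    q=R.from_quat(c["rotation"]).inv().apply(np.atleast_2d(P)-c["position"])*[1,-1,-1]
    return cv2.projectPoints(q.reshape(-1,1,3),np.zeros(3),np.zeros(3),c["mtx"],c["dist"])[0].reshape(-1,2)
def hsv(im,lo,hi): return cv2.inRange(cv2.cvtColor(im,cv2.COLOR_BGR2HSV),np.array(lo),np.array(hi))
def blobs(m,amin):
    cs,_=cv2.findContours(m,cv2.RETR_EXTERNAL,cv2.CHAIN_APPROX_NONE)
    return sorted([x for x in cs if cv2.contourArea(x)>amin],key=cv2.contourArea,reverse=True)
def rect(c,cnt,z):
    P=onz(c,cnt.reshape(-1,2),z)[:,:2]
    (x,y),(w,h),a=cv2.minAreaRect((P*1000).astype(np.float32))
    if w<h: w,h,a=h,w,a+90
    return np.round([x,y,w,h,(a+90)%180-90],1)
E
python3 - <<'E'
from h import *
for n in("top","scene"):
    f=np.load(n+"0.npz");im,d=f["im"],f["d"];c=r.camera_info(n)
    print(n,"depth",(d>0).mean())
    for nm,lo,hi,z,am in(("white",(0,0,170),(179,60,255),.034,500),("blue",(105,150,60),(125,255,255),.064,60)):
        for k in blobs(hsv(im,lo,hi),am)[:7]:
            M=k.reshape(-1,2).mean(0);print(nm,M.round(),rect(c,k,z))
f=np.load("top0.npz");im,d=f["im"],f["d"];c=r.camera_info("top")
cv2.imwrite("pics/crop1.png",np.hstack([cv2.resize(im[205:400,110:240],None,fx=3,fy=3,interpolation=2),cv2.resize(im[85:280,245:385],None,fx=2.9,fy=3,interpolation=2)]))
# face plane from depth
uv=np.array([(u,v) for u in range(258,366) for v in range(160,226)])
dd=d[uv[:,1],uv[:,0]];hh=cv2.cvtColor(im,cv2.COLOR_BGR2HSV)[uv[:,1],uv[:,0]]
print(hh[::300].tolist())
ok=(hh[:,1]<50)&(hh[:,2]>95)&(dd>0)
P=bydepth(c,uv[ok],dd[ok]);print(len(P))
for _ in range(4):
    m=P.mean(0);n=np.linalg.svd(P-m,full_matrices=0)[2][2];n*=np.sign(n[2]);e=(P-m)@n
    print(m.round(4),n.round(3),e.std(),np.degrees(np.arccos(n[2])),np.degrees(np.arctan2(-n[1],-n[0])));P=P[abs(e)<max(.004,2*e.std()*.8)]
E
```

```text
top depth 0.9960774739583333
white [330.  39.] [1004.3   26.3 1895.2  401.7  -89.3]
white [578. 161.] [ 708.7 -665.   293.1  207.4  -72.8]
white [162. 346.] [219.7 398.3 173.9 140.8 -53. ]
white [317. 421.] [ 42.    9.8 246.  174.3 -71.3]
white [190. 254.] [447.4 335.7 126.8 103.1 -26.7]
white [314. 453.] [-38.7   3.4 143.4  90.4 -69.6]
white [247.  84.] [898.  218.5 687.9  15.2  89.9]
blue [ 72. 233.] [4.917e+02 6.345e+02 1.117e+02 7.010e+01 2.000e-01]
blue [117. 176.] [636.2 524.5  67.5  54.5  57.6]
blue [158. 346.] [219.6 397.1  79.   25.3 -52.8]
blue [ 34. 235.] [488.6 743.  116.1  37.7  13.7]
blue [188. 253.] [446.1 332.5  50.3  18.4 -26.5]
scene depth 0.99595703125
white [130. 439.] [1121.7 -157.8  883.4  333.3  -88.6]
white [625. 381.] [399.7 871.9 664.1 103.9   3. ]
white [ 50. 233.] [ 696.  -767.   546.7  211.2   85.5]
white [473. 237.] [210.7 395.1 175.2 142.  -53.1]
white [428. 299.] [446.8 335.6 127.4 103.1 -26.7]
white [313. 429.] [876.9 183.5 620.1  15.4  89.9]
white [293. 434.] [906.6 148.7 549.3  15.5  89.9]
blue [170.  26.] [-272.3 -879.4  460.1  295.6   49.5]
blue [
[... 369 characters left out ...]
2], [23, 7, 152], [21, 116, 198], [30, 5, 145], [0, 4, 68], [117, 20, 114], [0, 8, 65], [42, 10, 132], [165, 8, 67], [160, 13, 60], [0, 6, 79], [15, 8, 68], [21, 113, 198], [20, 114, 196], [30, 7, 153], [30, 5, 152], [23, 7, 154], [30, 7, 152], [15, 3, 158], [110, 6, 123]]
5329
[0.5939 0.0356 0.0601] [-0.653  0.079  0.753] 0.018295511158863704 41.164785178398446 -6.905732385310578
[0.592  0.0415 0.0612] [-0.613  0.103  0.783] 0.008620245449416431 38.45235367171636 -9.561232245971947
[0.5961 0.0413 0.0664] [-0.571  0.108  0.814] 0.0056465137233222724 35.53959479968432 -10.729623452942644
[0.6003 0.0357 0.0714] [-0.535  0.098  0.839] 0.0032363398767527277 32.977564490461546 -10.365772526697107
```

View pics/crop1.png

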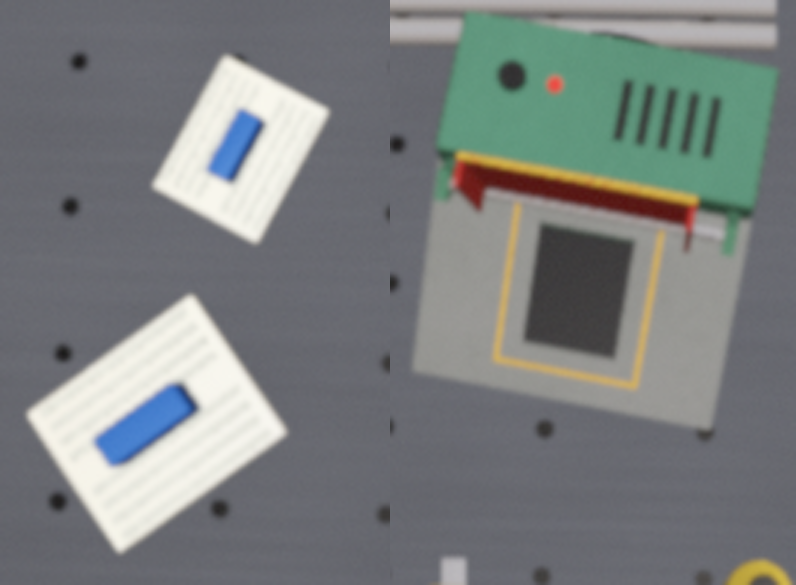

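Of the white panels, (190,254) measures 127x103 mm and (160,345) measures 174x141 mm. The small one matches 124x100 mm and is the target; the crop confirms a blue grip bar centred on a white ribbed plate. Next I'm getting the bay, flap and tool geometry.

Run:
```python
from h import *
s=r.get_state();T=R.from_quat(s["tcp_rot"]).as_matrix();print("tool axes\n",T.round(3))
w=r.camera_info("wrist");C=R.from_quat(w["rotation"]).as_matrix();print("cam in tool",T.T@(w["position"]-s["position"]),"view dir tool",T.T@-C[:,2])
c=r.camera_info("top");f=np.load("top0.npz");im,d=f["im"],f["d"]
m=hsv(im,(17,90,120),(30,255,255));m[:,:245]=0;m[:,390:]=0;m[240:]=0
for k in blobs(m,20)[:4]:
    k=k.reshape(-1,2);print(k.min(0),k.max(0),len(k))
    P=bydepth(c,k,d[k[:,1],k[:,0]]);
    if k[:,1].max()<175: 
        for i in(k[:,0].argmin(),k[:,0].argmax()):print("edge",k[i],P[i].round(3))
        print(np.median(P,0).round(3))
# face plane robust, tilt fixed
mid=np.array([(u,v) for u in range(258,362) for v in range(165,226)])
hh=cv2.cvtColor(im,cv2.COLOR_BGR2HSV)[mid[:,1],mid[:,0]]
ok=(hh[:,1]<30)&(hh[:,2]>135);P=bydepth(c,mid[ok],d[mid[ok][:,1],mid[ok][:,0]])
for _ in range(6):
    o=np.median(P,0);o=P.mean(0);n=np.linalg.svd(P-o,full_matrices=0)[2][2];n*=np.sign(n[2]);e=(P-o)@n;P=P[abs(e)<max(.002,1.5*e.std())]
print(len(P),o.round(4),n.round(4),e.std(),np.degrees(np.arccos(n[2])),np.degrees(np.arctan2(-n[1],-n[0])))
# ring corners bottom on plane
def onp(uv):
    v=ray(c,uv);return c["position"]+v*(((o-c["position"])@n)/(v@n))[:,None]
print(onp([(282.5,204.5),(331,213),(290,152),(340,162)]).round(4))
```

```text
tool axes
 [[-0.     0.966  0.257]
 [ 0.001  0.257 -0.966]
 [-1.    -0.    -0.001]]
cam in tool [-0.16597954  0.07447048  0.00043829] view dir tool [ 9.62617289e-01 -2.70865187e-01 -6.81453456e-05]
[267 135] [351 152] 171
edge [267 136] [0.713 0.14  0.157]
edge [351 152] [ 0.678 -0.055  0.155]
[0.651 0.04  0.32 ]
[281 153] [338 214] 297
1752 [0.5933 0.0389 0.0671] [-0.5213  0.0929  0.8483] 0.0011651483996070904 31.96930578712903 -10.104447777421534
[[ 0.5731  0.1072  0.0473]
 [ 0.5536 -0.0127  0.0484]
 [ 0.6862  0.0881  0.1188]
 [ 0.6637 -0.0312  0.1181]]
```

```bash
cat >> h.py <<'E'
def psi(s): z=R.from_quat(s["tcp_rot"]).as_matrix()[:,2]; return np.degrees(np.arctan2(z[1],z[0]))
def plan(tgt,psit=None,claw=1,n=0,start=None):
    s=r.get_state();p=np.array(s["position"]) if start is None else np.array(start[0]);a=psi(s) if start is None else start[1]
    psit=a if psit is None else psit
    d=np.array(tgt)-p;da=(psit-a+180)%360-180
    n=max(n,int(np.ceil(max(np.linalg.norm(d)/.0405,abs(da)/7))),1)
    st=d/n;rows=[]
    for i in range(n):
        t=np.radians(a+da*i/n);z=np.array([np.cos(t),np.sin(t)]);y=np.array([-z[1],z[0]])
        rows.append([claw,round(-st[2]*100,1),round(st[:2]@y*100,1),round(st[:2]@z*100,1),round(-da/n,1)])
    for i in range(0,n,5):print(rows[i:i+5])
    return tgt,psit
E
python3 - <<'E'
from h import *
plan((.50,.05,.30),65)
E
```

```text
[[1, np.float64(-0.4), np.float64(2.4), np.float64(-3.1), np.float64(-6.7)], [1, np.float64(-0.4), np.float64(2.7), np.float64(-2.8), np.float64(-6.7)], [1, np.float64(-0.4), np.float64(3.0), np.float64(-2.4), np.float64(-6.7)], [1, np.float64(-0.4), np.float64(3.3), np.float64(-2.1), np.float64(-6.7)], [1, np.float64(-0.4), np.float64(3.5), np.float64(-1.7), np.float64(-6.7)]]
[[1, np.float64(-0.4), np.float64(3.7), np.float64(-1.3), np.float64(-6.7)], [1, np.float64(-0.4), np.float64(3.8), np.float64(-0.8), np.float64(-6.7)], [1, np.float64(-0.4), np.float64(3.9), np.float64(-0.4), np.float64(-6.7)], [1, np.float64(-0.4), np.float64(3.9), np.float64(0.1), np.float64(-6.7)], [1, np.float64(-0.4), np.float64(3.8), np.float64(0.5), np.float64(-6.7)]]
[[1, np.float64(-0.4), np.float64(3.8), np.float64(1.0), np.float64(-6.7)], [1, np.float64(-0.4), np.float64(3.6), np.float64(1.4), np.float64(-6.7)], [1, np.float64(-0.4), np.float64(3.4), np.float64(1.8), np.float64(-6.7)], [1, np.float64(-0.4), np.float64(3.2), np.float64(2.2), np.float64(-6.7)], [1, np.float64(-0.4), np.float64(2.9), np.float64(2.5), np.float64(-6.7)]]
[[1, np.float64(-0.4), np.float64(2.6), np.float64(2.9), np.float64(-6.7)], [1, np.float64(-0.4), np.float64(2.3), np.float64(3.1), np.float64(-6.7)], [1, np.float64(-0.4), np.float64(1.9), np.float64(3.4), np.float64(-6.7)], [1, np.float64(-0.4), np.float64(1.5), np.float64(3.6), np.float64(-6.7)], [1, np.float64(-0.4), np.float64(1.0), np.float64(3.7), np.float64(-6.7)]]
[[1, np.float64(-0.4), np.float64(0.6), np.float64(3.8), np.float64(-6.7)]]
```

Request:
jog_arm --pt "1 -0.4 2.4 -3.1 -6.7" --pt "1 -0.4 2.7 -2.8 -6.7" --pt "1 -0.4 3.0 -2.4 -6.7" --pt "1 -0.4 3.3 -2.1 -6.7" --pt "1 -0.4 3.5 -1.7 -6.7"

```text
time_s: 0.52
position: [0.2563, -0.5201, 0.2333]
tcp_rot: [0.248, 0.665, -0.248, 0.66]
ft_force: [1.3, 0.3, 0.4]
width: 0.0936
```

Run:
```python
from h import *
s=r.get_state();print(s["time_s"],s["position"],psi(s),s["joint_pos"].round(2))
```

```text
0.5167 [ 0.25628119 -0.52013271  0.23328476] -41.02902282164274 [ 1.14  0.42 -0.18  1.91  0.11  0.83  0.19]
```

Signs are right, so I'm continuing.

Request:
jog_arm --pt "1 -0.4 3.7 -1.3 -6.7" --pt "1 -0.4 3.8 -0.8 -6.7" --pt "1 -0.4 3.9 -0.4 -6.7" --pt "1 -0.4 3.9 0.1 -6.7" --pt "1 -0.4 3.8 0.5 -6.7"

```text
time_s: 0.93
position: [0.328, -0.329, 0.2532]
tcp_rot: [0.037, 0.709, -0.035, 0.703]
ft_force: [1.3, 0.2, 0.7]
width: 0.0931
```

Request:
jog_arm --pt "1 -0.4 3.8 1.0 -6.7" --pt "1 -0.4 3.6 1.4 -6.7" --pt "1 -0.4 3.4 1.8 -6.7" --pt "1 -0.4 3.2 2.2 -6.7" --pt "1 -0.4 2.9 2.5 -6.7"

```text
time_s: 1.35
position: [0.3932, -0.1374, 0.274]
tcp_rot: [-0.178, 0.687, 0.18, 0.681]
ft_force: [-0.2, -0.4, -0.2]
width: 0.0927
```

Request:
jog_arm --pt "1 -0.4 2.6 2.9 -6.7" --pt "1 -0.4 2.3 3.1 -6.7" --pt "1 -0.4 1.9 3.4 -6.7" --pt "1 -0.4 1.5 3.6 -6.7" --pt "1 -0.4 1.0 3.7 -6.7"

```text
time_s: 1.77
position: [0.4514, 0.0565, 0.295]
tcp_rot: [-0.376, 0.601, 0.378, 0.596]
ft_force: [1.1, 0.1, 0.1]
width: 0.0931
```

Run:
```python
from h import *
s=r.get_state();print(s["time_s"],s["position"],psi(s),s["joint_pos"].round(2))
print(R.from_quat(s["tcp_rot"]).as_matrix()[:,0])
plan((.50,.05,.30),65)
```

```text
1.7667 [0.45144866 0.05645372 0.29503261] 64.48029436036212 [ 0.45  0.27 -0.86  2.06  0.25  0.93  0.58]
[-0.00739999 -0.0017738  -0.99997105]
[[1, np.float64(-0.2), np.float64(-2.3), np.float64(0.8), np.float64(-0.3)], [1, np.float64(-0.2), np.float64(-2.3), np.float64(0.7), np.float64(-0.3)]]
```

Run:
```python
from h import *
c=r.camera_info("wrist");im,d=r.grab_frame("wrist");cv2.imwrite("pics/w1.png",im);np.savez("w1.npz",im=im,d=d,**c);print(c["position"])
```

```text
[0.38386447 0.08858269 0.46144827]
```

View pics/w1.png

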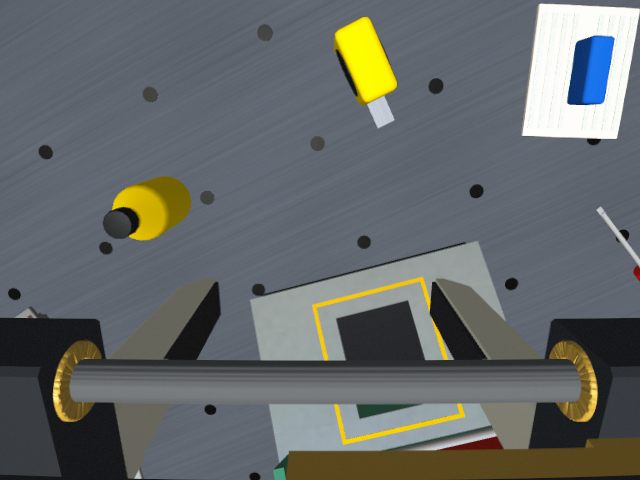

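The wrist view shows the whole yellow ring, with corners near (314,306), (422,279), (463,416) and (345,442), and the dark opening inside it. The clean panel is at upper right (580,70). I'm measuring both now.

Run:
```python
from h import *
f=np.load("w1.npz");im,d=f["im"],f["d"];c={k:f[k] for k in("mtx","dist","position","rotation")}
m=hsv(im,(20,120,150),(32,255,255));m[:270]=0;m[446:]=0
ys,xs=np.nonzero(m);pts=np.c_[xs,ys].astype(np.float32)
q=np.float32([[314,306],[422,279],[463,416],[345,442]])
def seg(i):
    a,b=q[i],q[(i+1)%4];t=(b-a)/np.linalg.norm(b-a);n=np.array([-t[1],t[0]])
    e=(pts-a)@n;k=(pts-a)@t;L=np.linalg.norm(b-a);ok=(abs(e)<7)&(k>8)&(k<L-8)
    return ok
# plane from depth of grey face
uv=np.array([(u,v) for u in range(255,500,2) for v in range(245,430,2)])
hh=cv2.cvtColor(im,cv2.COLOR_BGR2HSV)[uv[:,1],uv[:,0]];dd=d[uv[:,1],uv[:,0]]
ok=(hh[:,1]<40)&(hh[:,2]>140)&(dd>.2);P=bydepth(c,uv[ok],dd[ok])
P=P[abs((P-[.5933,.0389,.0671])@[-.5213,.0929,.8483])<.01]
for _ in range(5):
    o=P.mean(0);n=np.linalg.svd(P-o,full_matrices=0)[2][2];n*=np.sign(n[2]);e=(P-o)@n;P=P[abs(e)<max(.0015,2*e.std())]
yaw=np.arctan2(-n[1],-n[0]);print(len(P),o.round(4),n.round(4),e.std(),"tilt",np.degrees(np.arccos(n[2])),"yaw",np.degrees(yaw))
def onp(uv):
    v=ray(c,uv);return c["position"]+v*(((o-c["position"])@n)/(v@n))[:,None]
W=[onp(pts[seg(i)]) for i in range(4)]
bx=np.array([np.cos(yaw)*n[2],np.sin(yaw)*n[2],np.hypot(n[0],n[1])]);by=np.cross(n,bx)
for i,w in enumerate(W): print(i,len(w),((w-o)@bx).mean().round(4),((w-o)@by).mean().round(4), np.degrees(np.arctan2(*np.polyfit(((w-o)@(by if i%2==0 else bx)),((w-o)@(bx if i%2==0 else by)),1)[:1],1)))
cx=(((W[0]-o)@bx).mean()+((W[2]-o)@bx).mean())/2;cy=(((W[1]-o)@by).mean()+((W[3]-o)@by).mean())/2
print("bay",(o+cx*bx+cy*by).round(4),bx.round(4),by.round(4))
k=[b for b in blobs(hsv(im,(0,0,190),(179,40,255)),5000)][0];print("panel",rect(c,k,.034))
k=blobs(hsv(im,(105,150,60),(125,255,255)),800)[0];print("grip",rect(c,k,.064),k.reshape(-1,2).min(0),k.reshape(-1,2).max(0))
```

```text
3857 [0.5963 0.0334 0.0697] [-0.5231  0.0916  0.8473] 0.0007024598321465335 tilt 32.0772690364043 yaw -9.935530112273836
0 383 -0.0412 0.0128 0.012043766872550364
1 267 0.0183 0.0721 0.1065737152983887
2 491 0.0989 0.0134 0.04473250905699032
3 318 0.0275 -0.048 0.035960928940596805
bay [0.6224 0.0411 0.0851] [ 0.8346 -0.1462  0.5311] [0.1725 0.985  0.    ]
panel [447.7 335.4 123.7 100.1 -26.8]
grip [445.2 327.9  59.8  35.1 -26.5] [568  36] [613 104]
```

```bash
sed -i 's/rows.append(\(.*\))$/rows.append([float(v) for v in \1])/' h.py
python3 - <<'E'
from h import *
a=plan((.4477,.3354,.11),63.2)
E
```

```text
[[1.0, 2.1, 1.3, 2.7, 0.2], [1.0, 2.1, 1.3, 2.7, 0.2], [1.0, 2.1, 1.3, 2.7, 0.2], [1.0, 2.1, 1.4, 2.7, 0.2], [1.0, 2.1, 1.4, 2.7, 0.2]]
[[1.0, 2.1, 1.4, 2.7, 0.2], [1.0, 2.1, 1.4, 2.7, 0.2], [1.0, 2.1, 1.4, 2.7, 0.2], [1.0, 2.1, 1.4, 2.7, 0.2]]
```

Request:
jog_arm --pt "1 2.1 1.3 2.7 0.2" --pt "1 2.1 1.3 2.7 0.2" --pt "1 2.1 1.3 2.7 0.2" --pt "1 2.1 1.4 2.7 0.2" --pt "1 2.1 1.4 2.7 0.2"

```text
time_s: 2.23
position: [0.4545, 0.2154, 0.1921]
tcp_rot: [-0.373, 0.598, 0.374, 0.602]
ft_force: [1.0, -0.5, 0.1]
width: 0.0931
```

Request:
jog_arm --pt "1 2.1 1.4 2.7 0.2" --pt "1 2.1 1.4 2.7 0.2" --pt "1 2.1 1.4 2.7 0.2" --pt "1 2.1 1.4 2.7 0.2" --pt "1 0 0 0 0"

```text
time_s: 2.65
position: [0.4496, 0.3471, 0.0992]
tcp_rot: [-0.368, 0.603, 0.371, 0.603]
ft_force: [-0.3, 1.2, -0.6]
width: 0.0929
```

Run:
```python
from h import *
s=r.get_state();print(s["time_s"],s["position"],psi(s),s["joint_pos"].round(2))
T=R.from_quat(s["tcp_rot"]).as_matrix();print(T[:,0])
c=r.camera_info("wrist");im,d=r.grab_frame("wrist");cv2.imwrite("pics/w2.png",im)
bs=blobs(hsv(im,(105,150,60),(125,255,255)),800)
for k in bs:print("grip",rect(c,k,.064),k.reshape(-1,2).min(0),k.reshape(-1,2).max(0))
k=blobs(hsv(im,(0,0,190),(179,40,255)),3000)[0];print(rect(c,k,.034),k.reshape(-1,2).min(0),k.reshape(-1,2).max(0))
plan((.4477,.3354,.039),63.2)
```

```text
2.65 [0.44958384 0.34709191 0.09917163] 63.0151091841216 [-0.34  0.65 -0.62  2.04  0.61  0.65 -0.27]
[-0.00172427  0.00375334 -0.99999147]
grip [444.5 337.4  63.2  20.6 -27. ] [285 211] [325 325]
[447.7 335.9 122.8  98.7 -26.6] [218 153] [394 349]
[[1.0, 3.1, -0.1, -0.4, -0.1], [1.0, 3.1, -0.1, -0.4, -0.1]]
```

View pics/w2.png

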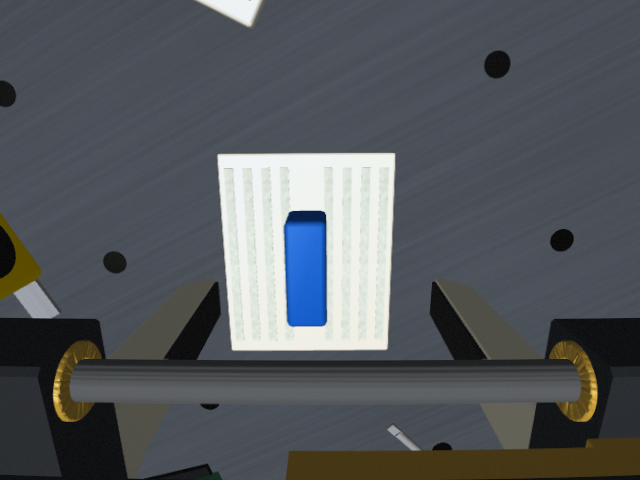

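Request:
jog_arm --pt "1 0.5 -0.2 -0.8 -0.2" --pt "1 1.5 0 0 0" --pt "1 2 0 0 0" --pt "1 1.5 0 0 0" --pt "1 0 0 0 0"

```text
time_s: 3.12
position: [0.4495, 0.3275, 0.0446]
tcp_rot: [-0.369, 0.604, 0.368, 0.603]
ft_force: [-0.3, -0.1, 0.0]
width: 0.0933
```

Run:
```python
from h import *
s=r.get_state();print(s["time_s"],s["position"],psi(s))
plan((.4477,.3356,.039),63.2)
```

```text
3.1167 [0.44945146 0.32745215 0.04462448] 62.88365474359385
[[1.0, 0.6, 0.5, 0.6, -0.3]]
```

Request:
jog_arm --pt "1 0.3 0.5 0.6 -0.3" --pt "1 0 0 0 0" --pt "1 0 0 0 0"

```text
time_s: 3.37
position: [0.449, 0.3312, 0.0433]
tcp_rot: [-0.37, 0.603, 0.368, 0.603]
ft_force: [-0.2, 0.3, 0.2]
width: 0.0929
```

Run:
```python
from h import *
s=r.get_state();print(s["time_s"],s["position"],psi(s))
plan((.4477,.3356,.039),63.2)
```

```text
3.3667 [0.44901149 0.33124697 0.04330838] 62.935049746827005
[[1.0, 0.4, 0.3, 0.3, -0.3]]
```

Request:
jog_arm --pt "1 0.4 0.4 0.4 -0.3" --pt "1 0.2 0.2 0.2 0" --pt "1 0 0 0 0"

```text
time_s: 3.62
position: [0.4474, 0.3401, 0.0391]
tcp_rot: [-0.372, 0.601, 0.369, 0.603]
ft_force: [-0.3, 0.3, 0.2]
width: 0.0932
```

Run:
```python
from h import *
s=r.get_state();print(s["time_s"],s["position"],psi(s))
plan((.4477,.3356,.039),63.2)
```

```text
3.6167 [0.44741364 0.34008804 0.03906952] 63.18385547315372
[[1.0, 0.0, -0.2, -0.4, -0.0]]
```

Request:
jog_arm --pt "1 0 -0.2 -0.3 0" --pt "0.2 0 0 0 0" --pt "-0.4 0 0 0 0" --pt "-1 0 0 0 0" --pt "-1 0 0 0 0" --grip_force 5

```text
time_s: 4.03
position: [0.4478, 0.3368, 0.0396]
tcp_rot: [-0.372, 0.601, 0.37, 0.603]
ft_force: [0.1, -0.4, -0.7]
width: 0.0709
```

Request:
jog_arm --pt "-1 0 0 0 0" --pt "-1 0 0 0 0" --pt "-1 0 0 0 0"

```text
time_s: 4.28
position: [0.4479, 0.3367, 0.0396]
tcp_rot: [-0.372, 0.601, 0.37, 0.603]
ft_force: [0.6, -0.1, -0.4]
width: 0.0509
```

Run:
```python
from h import *
s=r.get_state();print(s["time_s"],s["position"],psi(s),s["width"],s["ft_force"])
```

```text
4.2833 [0.4478619  0.33665508 0.03960699] 63.23478319493145 0.05091073227047668 [ 0.64345305 -0.14812073 -0.43688195]
```

Request:
jog_arm --pt "-1 0 0 0 0" --pt "-1 0 0 0 0" --pt "-1 0 0 0 0" --pt "-1 0 0 0 0" --pt "-1 0 0 0 0"

```text
time_s: 4.7
position: [0.4479, 0.3367, 0.0396]
tcp_rot: [-0.372, 0.601, 0.37, 0.603]
ft_force: [-0.4, 0.8, 0.4]
width: 0.022
```

Request:
jog_arm --pt "-1 -0.5 0.8 0 0" --pt "-1 0 0 0 0"

```text
time_s: 4.87
position: [0.44, 0.3403, 0.0446]
tcp_rot: [-0.372, 0.601, 0.369, 0.603]
ft_force: [0.5, -0.4, -1.6]
width: 0.022
```

Run:
```python
from h import *
s=r.get_state();print(s["time_s"],s["position"],psi(s),s["width"],s["ft_force"])
d=s["position"]-np.array([.4479,.3367,.0396]);t=np.radians(63.2);print("tool y",d[:2]@[-np.sin(t),np.cos(t)],"tool z",d[:2]@[np.cos(t),np.sin(t)],"up",d[2])
```

```text
4.8667 [0.43998138 0.34030157 0.04455074] 63.19862170678412 0.021961349897510037 [ 0.48182139 -0.41872853 -1.59916488]
tool y 0.00869191727201075 tool z -0.00035561502070129234 up 0.00495073888563146
```

Request:
jog_arm --pt "-1 -0.5 0.9 0 0" --pt "-1 0 0 0 0" --pt "-1 -0.3 1.0 0 0" --pt "-1 0 0 0 0"

```text
time_s: 5.2
position: [0.4204, 0.35, 0.0535]
tcp_rot: [-0.372, 0.601, 0.37, 0.603]
ft_force: [-0.3, 0.8, -1.3]
width: 0.0221
```

Request:
jog_arm --pt "-1 -0.2 1.0 0 0" --pt "-1 0 0 0 0"

```text
time_s: 5.37
position: [0.4102, 0.3552, 0.0559]
tcp_rot: [-0.372, 0.601, 0.37, 0.603]
ft_force: [-0.9, 0.2, -1.4]
width: 0.0221
```

Run:
```python
from h import *
s=r.get_state();print(s["time_s"],s["position"],psi(s),s["width"],s["ft_force"])
d=s["position"]-np.array([.4479,.3367,.0396]);t=np.radians(63.2);print("tool y",d[:2]@[-np.sin(t),np.cos(t)],"tool z",d[:2]@[np.cos(t),np.sin(t)],"up",d[2])
for n in ("scene","wrist"):
    c=r.camera_info(n);im,dd=r.grab_frame(n);np.savez(n+"3.npz",im=im,d=dd,**c)
    if n=="scene":u,v=proj(c,s["position"])[0].astype(int);a=cv2.resize(im[v-50:v+50,u-55:u+55],(440,400),interpolation=2)
    else:b=cv2.resize(im[150:480,150:500],(424,400))
cv2.imwrite("pics/t3.png",np.hstack([a[:, :376],b]))
```

```text
5.3667 [0.41017841 0.3552405  0.05590194] 63.27209433686778 0.022127683046090686 [-0.92097613  0.2094857  -1.43138002]
tool y 0.04202925160430279 tool z -0.0004588301780410822 up 0.016301942673979268
```

View pics/t3.png

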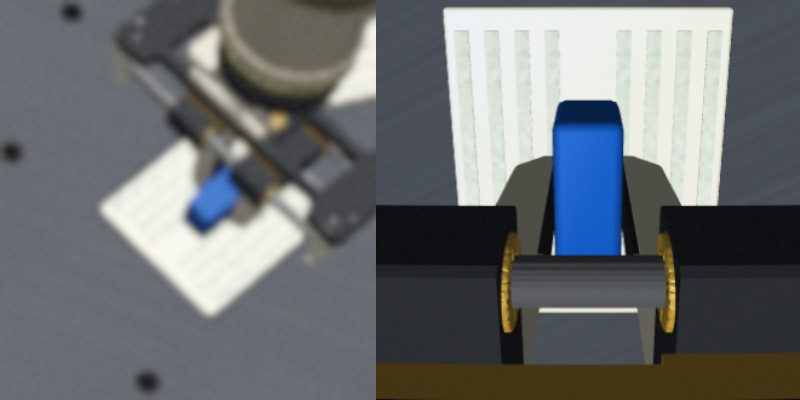

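The crop shows the panel in the grip with its far edge up. I'll get the tilt from depth on the rim.

```bash
cat >> h.py <<'E'
def tilt():
    s=r.get_state();c=r.camera_info("wrist");im,d=r.grab_frame("wrist")
    m=hsv(im,(0,0,190),(179,40,255));m[346:]=0;m=cv2.erode(m,np.ones((5,5)))
    n_,lab=cv2.connectedComponents(m);best=max(range(1,n_),key=lambda i:(lab==i).sum())
    ys,xs=np.nonzero(m);P=bydepth(c,np.c_[xs,ys],d[ys,xs]);P=P[np.linalg.norm(P-s["position"],axis=1)<.1]
    for _ in range(5):
        o=P.mean(0);n=np.linalg.svd(P-o,full_matrices=0)[2][2];n*=np.sign(n[2]);e=(P-o)@n;P=P[abs(e)<max(.0015,2*e.std())]
    g=s["position"]-R.from_quat(s["tcp_rot"]).as_matrix()[:,0]*.019
    yaw=np.arctan2(-n[1],-n[0])
    # far rim edge: farthest points in bx direction
    bx=np.array([np.cos(yaw)*n[2],np.sin(yaw)*n[2],np.hypot(n[0],n[1])]);by=np.cross(n,bx)
    a=(P-g)@bx;b=(P-g)@by
    print("t",round(s["time_s"],2),"tcp",s["position"].round(4),"psi",round(psi(s),1),"F",s["ft_force"].round(1),"w",round(s["width"],4))
    print("N",len(P),"rim tilt",np.degrees(np.arccos(n[2])).round(2),"yaw",np.degrees(yaw).round(2),"grasp above rim",((g-o)@n).round(4),"rim far edge along x from grasp",np.percentile(a,99.5).round(4),"y range",np.percentile(b,[.5,99.5]).round(4))
    return n,g
E
python3 -c "
from h import *
tilt()"
```

```text
t 5.47 tcp [0.412  0.3538 0.0554] psi 63.2 F [-0.1  0.1 -2.4] w 0.022
N 25713 rim tilt 0.25 yaw -24.27 grasp above rim 0.0243 rim far edge along x from grasp 0.0107 y range [-0.0482  0.0488]
```

The panel lifted level and didn't pivot, because its centre of gravity hangs under the grip. I'll tilt it by rolling its far lower edge on the sloping face plate below the opening.

Run:
```python
from h import *
s=r.get_state();p=s["position"]
a=plan((p[0],p[1],.135),psi(s),-1,4)
b=plan((.5256,.0581,.125),80.1,-1,12,start=a)
```

```text
[[-1.0, -2.0, 0.0, 0.0, -0.0], [-1.0, -2.0, 0.0, 0.0, -0.0], [-1.0, -2.0, 0.0, 0.0, -0.0], [-1.0, -2.0, 0.0, 0.0, -0.0]]
[[-1.0, 0.1, -2.0, -1.8, -1.4], [-1.0, 0.1, -1.9, -1.8, -1.4], [-1.0, 0.1, -1.9, -1.9, -1.4], [-1.0, 0.1, -1.8, -1.9, -1.4], [-1.0, 0.1, -1.8, -2.0, -1.4]]
[[-1.0, 0.1, -1.7, -2.0, -1.4], [-1.0, 0.1, -1.7, -2.0, -1.4], [-1.0, 0.1, -1.6, -2.1, -1.4], [-1.0, 0.1, -1.6, -2.1, -1.4], [-1.0, 0.1, -1.5, -2.2, -1.4]]
[[-1.0, 0.1, -1.5, -2.2, -1.4], [-1.0, 0.1, -1.4, -2.2, -1.4]]
```

Request:
jog_arm --pt "-1 -2 0 0 0" --pt "-1 -2 0 0 0" --pt "-1 -2 0 0 0" --pt "-1 -2 0 0 0" --grip_force 20

```text
time_s: 5.85
position: [0.4111, 0.3509, 0.1333]
tcp_rot: [-0.372, 0.605, 0.368, 0.6]
ft_force: [1.0, 0.3, -1.1]
width: 0.022
```

Request:
jog_arm --pt "-1 0.1 -2.0 -1.8 -1.4" --pt "-1 0.1 -1.9 -1.8 -1.4" --pt "-1 0.1 -1.9 -1.9 -1.4" --pt "-1 0.1 -1.8 -1.9 -1.4" --pt "-1 0.1 -1.8 -2.0 -1.4"

```text
time_s: 6.27
position: [0.4615, 0.2301, 0.134]
tcp_rot: [-0.41, 0.575, 0.409, 0.578]
ft_force: [1.2, 0.5, -1.9]
width: 0.0216
```

Request:
jog_arm --pt "-1 0.1 -1.7 -2.0 -1.4" --pt "-1 0.1 -1.7 -2.0 -1.4" --pt "-1 0.1 -1.6 -2.1 -1.4" --pt "-1 0.1 -1.6 -2.1 -1.4" --pt "-1 0 0 0 0"

```text
time_s: 6.68
position: [0.5042, 0.1185, 0.1287]
tcp_rot: [-0.438, 0.557, 0.434, 0.556]
ft_force: [0.4, 0.8, -1.7]
width: 0.022
```

Request:
jog_arm --pt "-1 0 0 0 0"

```text
time_s: 6.77
position: [0.5046, 0.1169, 0.1284]
tcp_rot: [-0.437, 0.558, 0.433, 0.557]
ft_force: [0.2, 0.7, -1.2]
width: 0.0222
```

Run:
```python
from h import *
tilt()
plan((.5256,.0581,.115),80.1,-1)
```

```text
t 6.77 tcp [0.5046 0.1169 0.1284] psi 76.0 F [ 0.2  0.7 -1.2] w 0.0222
N 26096 rim tilt 0.27 yaw -70.81 grasp above rim 0.0243 rim far edge along x from grasp 0.0419 y range [-0.0732  0.0302]
[[-1.0, 0.7, -1.7, -2.6, -2.1], [-1.0, 0.7, -1.6, -2.6, -2.1]]
```

Request:
jog_arm --pt "-1 0.4 -1.7 -2.6 -2.1" --pt "-1 0.4 -1.6 -2.6 -2.1" --pt "-1 0 0 0 0" --pt "-1 0 0 0 0"

```text
time_s: 7.15
position: [0.5257, 0.0612, 0.1208]
tcp_rot: [-0.459, 0.539, 0.456, 0.539]
ft_force: [-0.1, 0.9, -1.4]
width: 0.0217
```

Run:
```python
from h import *
s=r.get_state();print(s["position"],psi(s))
a=plan((.5256,.0581,.096),80.1,-1)
```

```text
[0.5257165  0.06124766 0.12083689] 80.64117413517855
[[-1.0, 2.5, -0.0, -0.3, 0.5]]
```

Request:
jog_arm --pt "-1 1 0 -0.2 0.5" --pt "-1 1 0 0 0" --pt "-1 0.4 0 0 0" --pt "-1 0 0 0 0" --grip_force 5

```text
time_s: 7.48
position: [0.5246, 0.063, 0.0948]
tcp_rot: [-0.457, 0.54, 0.454, 0.541]
ft_force: [-0.1, -0.4, -2.1]
width: 0.022
```

Request:
jog_arm --pt "-1 0.4 0 0 0" --pt "-1 0 0 0 0"

```text
time_s: 7.65
position: [0.524, 0.0648, 0.0899]
tcp_rot: [-0.458, 0.54, 0.455, 0.541]
ft_force: [-0.0, -0.4, -1.4]
width: 0.0218
```

Request:
jog_arm --pt "-1 0.7 0.6 0 0" --pt "-1 0 0 0 0"

```text
time_s: 7.82
position: [0.5177, 0.0667, 0.0828]
tcp_rot: [-0.458, 0.539, 0.455, 0.54]
ft_force: [-0.6, -0.9, -2.0]
width: 0.0218
```

Run:
```python
from h import *
tilt()
```

```text
t 7.82 tcp [0.5177 0.0667 0.0828] psi 80.5 F [-0.6 -0.9 -2. ] w 0.0218
N 24778 rim tilt 7.22 yaw -10.22 grasp above rim 0.0239 rim far edge along x from grasp 0.0067 y range [-0.0491  0.047 ]
```

Tilting works: 7° so far with about 1 N of contact.

Request:
jog_arm --pt "-1 0.8 0.6 -0.1 0" --pt "-1 0 0 0 0" --pt "-1 0.8 0.5 -0.1 0" --pt "-1 0 0 0 0"

```text
time_s: 8.2
position: [0.5096, 0.0677, 0.0691]
tcp_rot: [-0.459, 0.538, 0.455, 0.542]
ft_force: [-0.9, -0.6, -1.2]
width: 0.0224
```

Run:
```python
from h import *
tilt()
```

```text
t 8.2 tcp [0.5096 0.0677 0.0691] psi 80.5 F [-0.9 -0.6 -1.2] w 0.0224
N 20845 rim tilt 22.51 yaw -9.45 grasp above rim 0.0231 rim far edge along x from grasp 0.0004 y range [-0.0488  0.0474]
```

Request:
jog_arm --pt "-1 0.6 0.3 0 0" --pt "-1 0 0 0 0" --pt "-1 0.5 0.2 0 0" --pt "-1 0 0 0 0"

```text
time_s: 8.58
position: [0.5079, 0.0689, 0.0596]
tcp_rot: [-0.459, 0.537, 0.454, 0.543]
ft_force: [-0.1, -0.2, -2.5]
width: 0.0219
```

Run:
```python
from h import *
tilt()
```

```text
t 8.58 tcp [0.5079 0.0689 0.0596] psi 80.4 F [-0.1 -0.2 -2.5] w 0.0219
N 17541 rim tilt 32.95 yaw -9.46 grasp above rim 0.0224 rim far edge along x from grasp -0.0036 y range [-0.0486  0.0474]
```

Request:
jog_arm --pt "-1 0 0 0 0" --pt "-1 0 0 0 0" --pt "-1 -1.5 0.5 0 0" --pt "-1 -1.5 0.5 0 0" --pt "-1 0 0 0 0" --grip_force 50

```text
time_s: 9.05
position: [0.498, 0.0708, 0.0899]
tcp_rot: [-0.459, 0.537, 0.454, 0.543]
ft_force: [-0.2, -0.0, -2.0]
width: 0.0218
```

```bash
sed -i 's/"y range"/"near edge",np.percentile(a,.3).round(4),"y range"/' h.py
cat >> h.py <<'E'
BAY=np.array([.6224,.0411,.0851]);th=np.radians(32.);yw=np.radians(-9.95)
BX=np.array([np.cos(th)*np.cos(yw),np.cos(th)*np.sin(yw),np.sin(th)]);BN=np.array([-np.sin(th)*np.cos(yw),-np.sin(th)*np.sin(yw),np.cos(th)]);BY=np.cross(BN,BX)
E
python3 - <<'E'
from h import *
n,g=tilt()
im,d=r.grab_frame("wrist");cv2.imwrite("pics/w4.png",im)
print("in bay frame grasp",(g-BAY)@BX,(g-BAY)@BY,(g-BAY)@BN)
E
```

```text
t 9.05 tcp [0.498  0.0708 0.0899] psi 80.5 F [-0.2 -0.  -2. ] w 0.0218
N 17593 rim tilt 32.85 yaw -9.44 grasp above rim 0.0225 rim far edge along x from grasp -0.0034 near edge -0.0652 y range [-0.0487  0.0474]
in bay frame grasp -0.09583509018972362 0.007770732231094889 0.08798732375509262
```

View pics/w4.png

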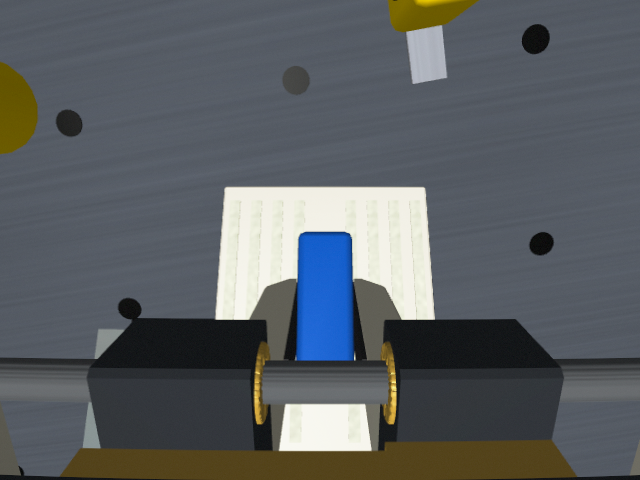

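The panel is held at 32.8° by its bar, and its rim edge is visible at (225..425,187). I'm moving it over the opening.

Request:
jog_arm --pt "-1 -1.3 -2.1 -0.2 0.1" --pt "-1 -1.3 -2.1 -0.2 0.1" --pt "-1 -1.3 -2.1 -0.2 0.1" --pt "-1 -1.3 -2.1 -0.1 0.1" --pt "-1 0 0 0 0"

```text
time_s: 9.57
position: [0.5819, 0.0472, 0.139]
tcp_rot: [-0.457, 0.54, 0.453, 0.543]
ft_force: [0.9, 0.3, -2.2]
width: 0.0217
```

Request:
jog_arm --pt "-1 0 0 0 0"

```text
time_s: 9.65
position: [0.5824, 0.0466, 0.1382]
tcp_rot: [-0.456, 0.541, 0.453, 0.543]
ft_force: [-1.4, 0.7, -2.6]
width: 0.0215
```

```bash
cat >> h.py <<'E'
def home(off=(-.0042,-.0006),hr=.0225):
    s=r.get_state();T=R.from_quat(s["tcp_rot"]).as_matrix();g=s["position"]-T[:,0]*.019
    b=np.array([(g-BAY)@BX+off[0],(g-BAY)@BY+off[1],(g-BAY)@BN-hr])
    print("t",round(s["time_s"],2),"tcp",s["position"].round(4),"panel in bay x,y,rimtop z (mm)",(b*1000).round(1),"psi",round(psi(s),2),"F bay",[float(round(s["ft_force"]@v,1)) for v in(BX,BY,BN)])
    def tool(dx,dy,dz): return (T.T@(dx*BX+dy*BY+dz*BN)*100).round(2)
    return b,tool
E
python3 - <<'E'
from h import *
tilt();b,tool=home();print("to x=y=0 same z",tool(-b[0],-b[1],0),"down 20mm",tool(0,0,-.02),"1cm up x",tool(.01,0,0))
E
```

```text
t 9.65 tcp [0.5824 0.0466 0.1382] psi 80.0 F [-1.4  0.7 -2.6] w 0.0215
N 17680 rim tilt 32.56 yaw -10.09 grasp above rim 0.0225 rim far edge along x from grasp -0.0034 near edge -0.0652 y range [-0.0489  0.0473]
t 9.7 tcp [0.5826 0.0465 0.1382] panel in bay x,y,rimtop z (mm) [-0.2 -2.1 60. ] psi 80.0 F bay [0.2, 0.2, -1.7]
to x=y=0 same z [-0.01 -0.02  0.21] down 20mm [ 1.7  -1.05  0.  ] 1cm up x [-0.52 -0.85  0.  ]
```

Request:
jog_arm --pt "-1 0.8 -0.5 0.2 0" --pt "-1 0.8 -0.5 0 0" --pt "-1 0 0 0 0" --pt "-1 0 0 0 0"

```text
time_s: 10.03
position: [0.5909, 0.0469, 0.1175]
tcp_rot: [-0.456, 0.541, 0.454, 0.541]
ft_force: [-0.5, -0.5, -1.5]
width: 0.0214
```

Run:
```python
from h import *
tilt();b,tool=home();print("to x=y=0 same z",tool(-b[0],-b[1],0),"down 20mm",tool(0,0,-.02))
im,d=r.grab_frame("wrist");im2,d2=r.grab_frame("top")
cv2.imwrite("pics/w5.png",np.hstack([im[150:480,120:520],cv2.resize(im2[110:240,240:390],(380,330),interpolation=2)]))
```

```text
t 10.03 tcp [0.5909 0.0469 0.1175] psi 80.1 F [-0.5 -0.5 -1.5] w 0.0214
N 17570 rim tilt 32.34 yaw -10.17 grasp above rim 0.0225 rim far edge along x from grasp -0.0035 near edge -0.0652 y range [-0.0488  0.0471]
t 10.08 tcp [0.5908 0.0469 0.1175] panel in bay x,y,rimtop z (mm) [-4.3 -0.3 38.1] psi 80.12 F bay [-1.0, -0.0, -2.3]
to x=y=0 same z [-0.23 -0.36  0.03] down 20mm [ 1.7  -1.06  0.  ]
```

View pics/w5.png

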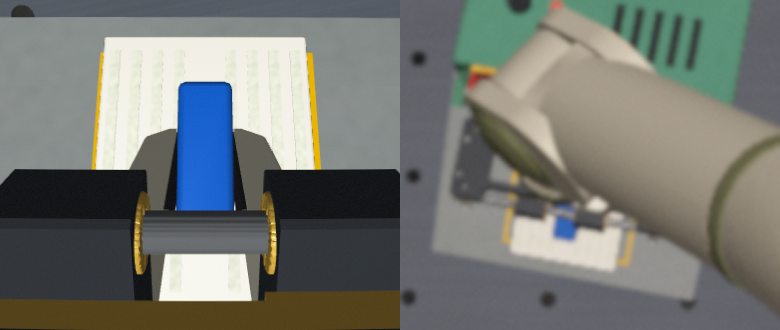

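The panel is centred sideways over the ring, with equal yellow left and right, but sits 4 mm low along the slope. I'll correct that and insert.

Request:
jog_arm --pt "-1 -0.2 -0.4 0 0" --pt "-1 0 0 0 0" --pt "-1 0.4 -0.3 0 0" --pt "-1 0 0 0 0"

```text
time_s: 10.52
position: [0.5989, 0.0458, 0.1173]
tcp_rot: [-0.457, 0.541, 0.453, 0.542]
ft_force: [1.2, 0.1, -2.5]
width: 0.0219
```

Run:
```python
from h import *
b,tool=home();print("to x=y=0 same z",tool(-b[0],-b[1],0),"down 20mm",tool(0,0,-.02))
```

```text
t 10.52 tcp [0.5989 0.0458 0.1173] panel in bay x,y,rimtop z (mm) [ 2.5 -0.  33.7] psi 80.13 F bay [-0.3, 0.3, -2.7]
to x=y=0 same z [0.13 0.21 0.  ] down 20mm [ 1.7  -1.05  0.  ]
```

Request:
jog_arm --pt "-1 0.4 -0.1 0 0" --pt "-1 0 0 0 0" --pt "-1 0.4 -0.1 0 0" --pt "-1 0 0 0 0"

```text
time_s: 10.85
position: [0.6011, 0.0452, 0.1085]
tcp_rot: [-0.457, 0.541, 0.453, 0.542]
ft_force: [0.0, 0.2, -2.3]
width: 0.0217
```

Run:
```python
from h import *
b,tool=home();print("to x=y=0 same z",tool(-b[0],-b[1],0),"down 20mm",tool(0,0,-.02));tilt()
```

```text
t 10.85 tcp [0.6011 0.0452 0.1085] panel in bay x,y,rimtop z (mm) [-0.2 -0.2 25. ] psi 80.11 F bay [-1.2, 0.2, -2.0]
to x=y=0 same z [-0.01 -0.02  0.02] down 20mm [ 1.7  -1.05  0.  ]
t 10.85 tcp [0.6011 0.0452 0.1085] psi 80.1 F [ 0.   0.2 -2.3] w 0.0217
N 17566 rim tilt 32.49 yaw -10.11 grasp above rim 0.0225 rim far edge along x from grasp -0.0036 near edge -0.0652 y range [-0.0489  0.0472]
```

Request:
jog_arm --pt "-1 0.4 -0.2 0 0" --pt "-1 0 0 0 0" --pt "-1 0.3 -0.2 0 0" --pt "-1 0 0 0 0"

```text
time_s: 11.23
position: [0.6039, 0.0456, 0.1024]
tcp_rot: [-0.457, 0.541, 0.454, 0.541]
ft_force: [-0.0, -1.0, -0.9]
width: 0.0215
```

Run:
```python
from h import *
b,tool=home();print("to x=y=0 same z",tool(-b[0],-b[1],0),"down 20mm",tool(0,0,-.02));tilt()
```

```text
t 11.23 tcp [0.6039 0.0456 0.1024] panel in bay x,y,rimtop z (mm) [-1.2  0.7 18.4] psi 80.19 F bay [-0.3, -1.0, -0.8]
to x=y=0 same z [-0.06 -0.1  -0.07] down 20mm [ 1.7  -1.05  0.  ]
t 11.23 tcp [0.6039 0.0456 0.1024] psi 80.2 F [-0.  -1.  -0.9] w 0.0215
N 17619 rim tilt 32.42 yaw -10.16 grasp above rim 0.0225 rim far edge along x from grasp -0.0036 near edge -0.0653 y range [-0.049   0.0472]
```

Request:
jog_arm --pt "-1 0.3 -0.3 -0.1 0" --pt "-1 0 0 0 0" --grip_force 60

```text
time_s: 11.45
position: [0.6053, 0.045, 0.1002]
tcp_rot: [-0.457, 0.541, 0.454, 0.54]
ft_force: [2.2, -0.9, -4.1]
width: 0.0217
```

Request:
jog_arm --pt "-1 0.4 -0.2 0 0" --pt "-1 0.1 -0.1 0 0"

```text
time_s: 11.62
position: [0.6081, 0.0448, 0.0955]
tcp_rot: [-0.457, 0.541, 0.454, 0.54]
ft_force: [-6.1, 0.0, 5.6]
width: 0.0219
```

Run:
```python
from h import *
b,tool=home();print("to x=y=0 same z",tool(-b[0],-b[1],0),"down 20mm",tool(0,0,-.02));tilt()
```

```text
t 11.62 tcp [0.6081 0.0448 0.0955] panel in bay x,y,rimtop z (mm) [-1.2  0.6 10.2] psi 80.23 F bay [-2.1, -1.0, 7.9]
to x=y=0 same z [-0.06 -0.1  -0.06] down 20mm [ 1.7  -1.06  0.  ]
t 11.62 tcp [0.6081 0.0448 0.0955] psi 80.2 F [-6.1  0.   5.6] w 0.0219
N 17562 rim tilt 32.36 yaw -10.17 grasp above rim 0.0225 rim far edge along x from grasp -0.0036 near edge -0.0652 y range [-0.049   0.0471]
```

Request:
jog_arm --pt "-1 0.4 -0.3 0 0" --pt "-1 0.3 -0.2 0 0"

```text
time_s: 11.83
position: [0.6105, 0.0444, 0.0915]
tcp_rot: [-0.456, 0.543, 0.454, 0.539]
ft_force: [-34.3, -6.7, 75.8]
width: 0.0216
```

Run:
```python
from h import *
b,tool=home();tilt()
```

```text
t 11.83 tcp [0.6105 0.0444 0.0915] panel in bay x,y,rimtop z (mm) [-1.1  0.7  5.5] psi 80.1 F bay [12.5, -12.5, 81.6]
t 11.83 tcp [0.6105 0.0444 0.0915] psi 80.1 F [-34.3  -6.7  75.8] w 0.0216
N 17717 rim tilt 32.22 yaw -9.92 grasp above rim 0.0217 rim far edge along x from grasp -0.0035 near edge -0.0649 y range [-0.0488  0.0473]
```

The force rose to 82 N as the rim bottomed on the face, below the 120 N limit. I'm easing off and checking that it holds.

Request:
jog_arm --pt "-1 0 0 0 0" --pt "-1 -0.1 0 0 0" --pt "-1 0 0 0 0"

```text
time_s: 12.13
position: [0.6103, 0.0442, 0.0932]
tcp_rot: [-0.456, 0.543, 0.453, 0.54]
ft_force: [-2.1, 0.5, -1.6]
width: 0.0214
```

Request:
jog_arm --pt "-1 -0.2 0.1 0 0" --pt "-1 0 0 0 0" --grip_force 20

```text
time_s: 12.3
position: [0.6102, 0.0439, 0.0932]
tcp_rot: [-0.456, 0.543, 0.453, 0.54]
ft_force: [-1.9, -0.4, -1.2]
width: 0.0217
```

Run:
```python
from h import *
b,tool=home();tilt()
```

```text
t 12.3 tcp [0.6102 0.0439 0.0932] panel in bay x,y,rimtop z (mm) [-0.5  0.2  7.1] psi 80.04 F bay [-2.2, -0.7, -0.1]
t 12.3 tcp [0.6102 0.0439 0.0932] psi 80.0 F [-1.9 -0.4 -1.2] w 0.0217
N 17706 rim tilt 32.01 yaw -10.09 grasp above rim 0.0222 rim far edge along x from grasp -0.0035 near edge -0.0653 y range [-0.049   0.0471]
```

Request:
jog_arm --pt "-1 -0.4 0.2 0 0" --pt "-1 -0.1 0.1 0 0"

```text
time_s: 12.52
position: [0.6082, 0.044, 0.0958]
tcp_rot: [-0.455, 0.543, 0.454, 0.54]
ft_force: [5.6, 1.4, -13.4]
width: 0.0215
```

Run:
```python
from h import *
b,tool=home();tilt()
```

```text
t 12.52 tcp [0.6082 0.044  0.0958] panel in bay x,y,rimtop z (mm) [-0.7 -0.2 10.4] psi 80.02 F bay [-2.6, 2.3, -14.2]
t 12.52 tcp [0.6082 0.044  0.0958] psi 80.0 F [  5.6   1.4 -13.4] w 0.0215
N 17084 rim tilt 31.75 yaw -9.84 grasp above rim 0.0248 rim far edge along x from grasp -0.0038 near edge -0.0648 y range [-0.0489  0.0471]
```

The latch held against a 14 N pull while the fingers slipped on the bar. I'll press it back gently, release and back off.

Request:
jog_arm --pt "-1 0.4 -0.2 0 0" --pt "-1 0 0 0 0" --pt "0 0 0 0 0" --pt "0 0 0 0 0" --pt "0 0 0 0 0"

```text
time_s: 12.98
position: [0.6102, 0.0438, 0.0932]
tcp_rot: [-0.456, 0.543, 0.453, 0.54]
ft_force: [-1.4, 0.4, -0.2]
width: 0.0373
```

Request:
jog_arm --pt "0 0 0 0 0" --pt "0 -1 0.5 0 0" --pt "0 -2 1.2 0 0" --pt "0 -2 1.2 0 0" --pt "0 -2 1.2 0 0"

```text
time_s: 13.4
position: [0.5689, 0.051, 0.1636]
tcp_rot: [-0.455, 0.544, 0.454, 0.539]
ft_force: [0.5, -0.1, 1.1]
width: 0.0466
```

Request:
jog_arm --pt "0 -3 1 0 0" --pt "0 -3 1 0 0" --pt "0 -3 1 0 0" --pt "0 0 0 0 0" --pt "0 0 0 0 0"

```text
time_s: 13.82
position: [0.5364, 0.0595, 0.2654]
tcp_rot: [-0.458, 0.542, 0.453, 0.54]
ft_force: [0.8, -0.2, -0.6]
width: 0.0467
```

Run:
```python
from h import *
s=r.get_state();print(s["time_s"],s["position"],psi(s),s["joint_pos"].round(2),s["width"])
c=r.camera_info("wrist");im,d=r.grab_frame("wrist");np.savez("w6.npz",im=im,d=d,**c)
im2,d2=r.grab_frame("scene");np.savez("s6.npz",im=im2,d=d2,**r.camera_info("scene"))
# rim plane & face plane in bay frame
def fit(m,z0,z1):
    m=cv2.erode(m,np.ones((5,5)));ys,xs=np.nonzero(m);P=bydepth(c,np.c_[xs,ys],d[ys,xs])-BAY
    B=np.c_[P@BX,P@BY,P@BN];B=B[(abs(B[:,0])<.11)&(abs(B[:,1])<.1)&(B[:,2]>z0)&(B[:,2]<z1)]
    A=np.c_[B[:,:2],np.ones(len(B))];k=np.linalg.lstsq(A,B[:,2],rcond=None)[0]
    print(len(B),"z at centre mm",k[2]*1000,"slopes deg",np.degrees(k[:2]),"x range",np.percentile(B[:,0],[.3,99.7])*1000,"y",np.percentile(B[:,1],[.3,99.7])*1000)
fit(hsv(im,(0,0,205),(179,25,255)),.003,.015)
fit(hsv(im,(0,0,120),(179,50,190)),-.004,.003)
cv2.imwrite("pics/w6.png",np.hstack([im[:,100:520],cv2.resize(im2[240:400,200:370],(380,480))]))
```

```text
13.8167 [0.53638905 0.05953752 0.26542758] 80.18117276989538 [ 0.43  0.45 -0.91  1.94  0.44  0.97  0.71] 0.04666757631300909
10002 z at centre mm 6.123172145674181 slopes deg [0.08168256 0.02841618] x range [-61.02023984  47.68007073] y [-47.81644099  47.07363957]
8554 z at centre mm -0.11123654969528456 slopes deg [0.05259361 0.01266233] x range [-93.39400501  43.10681499] y [-99.75475393  99.7030837 ]
```

View pics/w6.png

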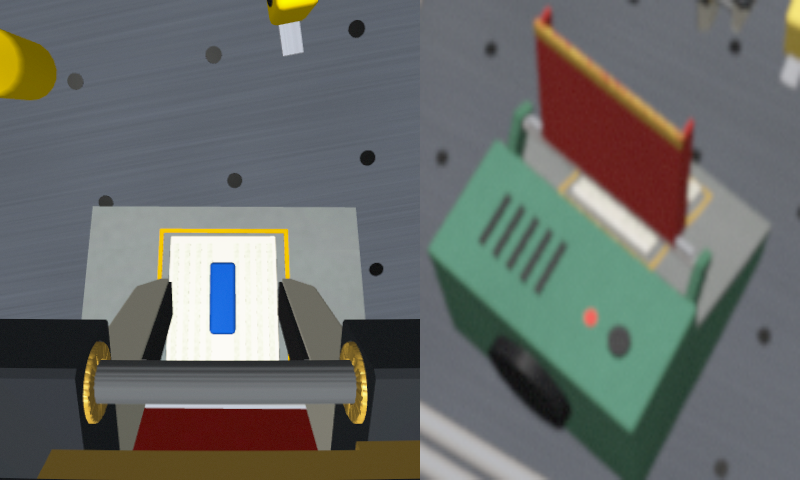

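The panel is home. Its rim top is 6.2 mm above the face plane and parallel to within 0.1°, the ring shows evenly around the bar at (222,300), and the flap is still open. Next I close the jaws and go over the flap to get behind it.

```bash
cat >> h.py <<'E'
U=np.array([np.cos(yw),np.sin(yw),0])
H=BAY+.082*BX+.046*BN
def wp(qd,rho,gap=0.0):
    a=np.radians(212-qd);e=np.cos(a)*U+np.sin(a)*np.array([0,0,1]);n=np.cos(a-np.pi/2)*U+np.sin(a-np.pi/2)*np.array([0,0,1])
    return H+rho*e+(.004+gap)*n+(.0075 if qd>32 else -.0075)*U
E
python3 - <<'E'
from h import *
f=np.load("s6.npz");c={k:f[k] for k in("mtx","dist","position","rotation")};im,d=f["im"],f["d"]
m=hsv(im,(12,100,100),(30,255,255));M=np.zeros_like(m);M[240:300,240:330]=m[240:300,240:330];ys,xs=np.nonzero(M)
P=bydepth(c,np.c_[xs,ys],d[ys,xs]);P=P[(P[:,2]>.28)];E=np.median(P,0);v=E-H;print(len(P),"edge",E.round(4),"q deg",212-np.degrees(np.arctan2(v[2],v@U)),"len",np.hypot(v[2],v@U))
s=r.get_state();a=plan((*s["position"][:2],.365),80.1,-1,3)
t=BAY+.09*U;b=plan((t[0],t[1],.365),80.1,-1,start=a)
for q in(115,110,100,90,80,70,60,50,40,33,25,15,8,0):print(q,wp(q,.1).round(3),wp(q,.12).round(3))
E
```

```text
379 edge [0.657  0.0388 0.3256] q deg 118.14499344230198 len 0.15844194635613562
[[-1.0, -3.4, 0.0, 0.0, 0.0], [-1.0, -3.4, 0.0, 0.0, 0.0], [-1.0, -3.4, 0.0, 0.0, 0.0]]
[[-1.0, -0.0, -3.6, -0.1, -0.0], [-1.0, -0.0, -3.6, -0.1, -0.0], [-1.0, -0.0, -3.6, -0.1, -0.0], [-1.0, -0.0, -3.6, -0.1, -0.0], [-1.0, -0.0, -3.6, -0.1, -0.0]]
115 [0.666 0.033 0.267] [0.664 0.034 0.287]
110 [0.658 0.035 0.266] [0.654 0.036 0.286]
100 [0.641 0.038 0.262] [0.634 0.039 0.28 ]
90 [0.625 0.041 0.254] [0.615 0.042 0.271]
80 [0.611 0.043 0.245] [0.598 0.045 0.259]
70 [0.599 0.045 0.232] [0.584 0.048 0.245]
60 [0.589 0.047 0.218] [0.572 0.05  0.227]
50 [0.582 0.048 0.202] [0.563 0.052 0.208]
40 [0.577 0.049 0.185] [0.558 0.052 0.188]
33 [0.576 0.049 0.173] [0.556 0.053 0.174]
25 [0.561 0.052 0.159] [0.542 0.055 0.157]
15 [0.564 0.051 0.142] [0.545 0.055 0.136]
8 [0.568 0.051 0.131] [0.55  0.054 0.122]
0 [0.574 0.05  0.118] [0.557 0.053 0.107]
```

Request:
jog_arm --pt "-1 -3.4 0 0 0" --pt "-1 -3.4 0 0 0" --pt "-1 -3.4 0 0 0" --pt "-1 0 0 0 0" --pt "-1 0 0 0 0"

```text
time_s: 14.33
position: [0.5356, 0.0588, 0.3648]
tcp_rot: [-0.455, 0.544, 0.456, 0.537]
ft_force: [0.3, -0.7, -0.2]
width: 0.0178
```

Request:
jog_arm --pt "-1 0 -3.6 -0.1 0" --pt "-1 0 -3.6 -0.1 0" --pt "-1 0 -3.6 -0.1 0" --pt "-1 0 -3.6 -0.1 0" --pt "-1 0 -3.6 -0.1 0"

```text
time_s: 14.75
position: [0.7125, 0.0232, 0.3576]
tcp_rot: [-0.457, 0.547, 0.457, 0.533]
ft_force: [0.1, 0.5, 0.9]
width: 0.0003
```

Request:
jog_arm --pt "-1 0 0 0 0" --pt "-1 0 0 0 0"

```text
time_s: 14.92
position: [0.7182, 0.0204, 0.3493]
tcp_rot: [-0.454, 0.549, 0.457, 0.532]
ft_force: [0.1, -0.4, -0.5]
width: 0.0002
```

Run:
```python
from h import *
s=r.get_state();p=s["position"];print(s["time_s"],p,psi(s),s["width"],s["ft_force"],"u",(p-BAY)@U,"y",(p-BAY)@BY,R.from_quat(s["tcp_rot"]).as_matrix()[:,0].round(3))
```

```text
14.9167 [0.71818954 0.02040267 0.34928531] 80.2654058011893 0.0002394442055592486 [ 0.06176433 -0.35061966 -0.53923974] u 0.09792502156147041 y -0.00383466666042364 [-0.021 -0.012 -1.   ]
```

Request:
jog_arm --pt "-1 2.4 0 0.2 0" --pt "-1 2.4 0 0.2 0" --pt "-1 2.4 0.5 0 0" --pt "-1 0 0 0 0" --pt "-1 0 0 0 0"

```text
time_s: 15.33
position: [0.7098, 0.0252, 0.2676]
tcp_rot: [-0.453, 0.551, 0.46, 0.529]
ft_force: [0.0, 0.6, 0.3]
width: 0.0004
```

Request:
jog_arm --pt "-1 0 2.0 0 0" --pt "-1 0 2.0 0 0" --pt "-1 0 1.5 0 0" --pt "-1 0.1 1.0 0 0" --pt "-1 0 0 0 0"

```text
time_s: 15.75
position: [0.6456, 0.0367, 0.2715]
tcp_rot: [-0.454, 0.55, 0.459, 0.531]
ft_force: [-0.5, 0.4, -0.3]
width: 0.0001
```

```bash
cat >> h.py <<'E'
def fl():
    s=r.get_state();p=s["position"];print(round(s["time_s"],2),"u %.4f y %.4f z %.4f"%((p-BAY)@U,(p-BAY)@BY,p[2]),"psi",round(psi(s),1),"F",s["ft_force"].round(1),"toolx",R.from_quat(s["tcp_rot"]).as_matrix()[:,0].round(3))
E
python3 -c "
from h import *
fl()"
```

```text
15.75 u 0.0236 y -0.0003 z 0.2715 psi 80.4 F [-0.5  0.4 -0.3] toolx [-0.025 -0.012 -1.   ]
```

Request:
jog_arm --pt "-1 0.4 1.4 0 0" --pt "-1 0.5 1.4 0 0" --pt "-1 1.0 1.5 0 0" --pt "-1 1.2 1.4 0 0" --pt "-1 0 0 0 0"

```text
time_s: 16.17
position: [0.5938, 0.0457, 0.2464]
tcp_rot: [-0.456, 0.547, 0.455, 0.535]
ft_force: [0.5, -1.0, 0.6]
width: 0.0005
```

Run:
```python
from h import *
fl()
im2,d2=r.grab_frame("scene");im,d=r.grab_frame("wrist")
cv2.imwrite("pics/f7.png",np.hstack([im[:,100:520],cv2.resize(im2[240:400,200:370],(380,480))]))
```

```text
16.17 u -0.0289 y -0.0004 z 0.2464 psi 80.2 F [ 0.5 -1.   0.6] toolx [-0.011 -0.012 -1.   ]
```

View pics/f7.png

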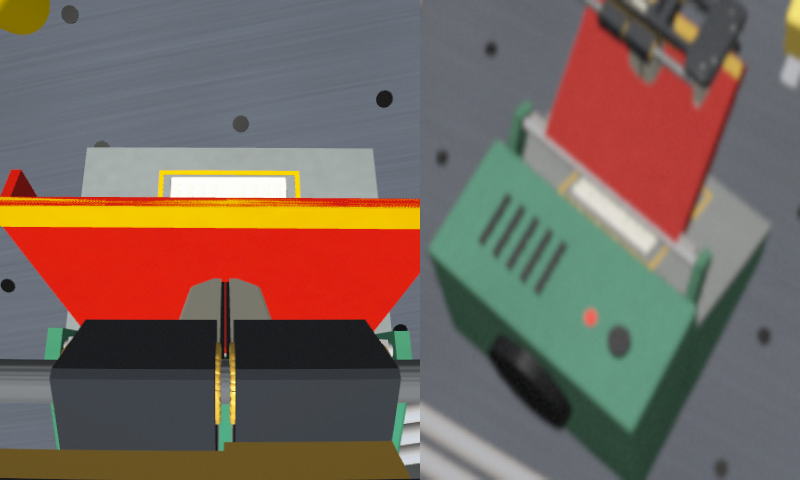

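The fingers are behind the flap and it is folding over; its yellow edge is at row 212 in the left view.

Request:
jog_arm --pt "-1 1.2 0.7 0 0" --pt "-1 1.2 0.6 0 0" --pt "-1 1.7 0.8 0 0" --pt "-1 1.8 0.5 0 0" --pt "-1 0 0 0 0"

```text
time_s: 16.68
position: [0.5792, 0.0503, 0.1932]
tcp_rot: [-0.457, 0.544, 0.451, 0.54]
ft_force: [-1.1, -0.4, -0.3]
width: 0.0005
```

Request:
jog_arm --pt "-1 1.4 0.5 0 0" --pt "-1 1.4 0.5 0 0" --pt "-1 0 0 0 0"

```text
time_s: 16.93
position: [0.5752, 0.0522, 0.1678]
tcp_rot: [-0.457, 0.542, 0.45, 0.542]
ft_force: [-0.7, -0.1, 1.3]
width: 0.0003
```

```bash
python3 -c "
from h import *
fl()"
```

```text
16.93 u -0.0485 y 0.0027 z 0.1678 psi 79.8 F [-0.7 -0.1  1.3] toolx [ 0.007 -0.008 -1.   ]
```

Request:
jog_arm --pt "-1 1.2 0.8 0 0" --pt "-1 1.2 0.5 0 0" --pt "-1 1.0 0 0 0" --pt "-1 0 0 0 0"

```text
time_s: 17.27
position: [0.5695, 0.0548, 0.1368]
tcp_rot: [-0.458, 0.54, 0.448, 0.545]
ft_force: [-0.8, -0.7, -0.2]
width: 0.0005
```

Request:
jog_arm --pt "-1 0.7 0 0 0" --pt "-1 0.4 0 0 0" --pt "-1 0 0 0 0"

```text
time_s: 17.52
position: [0.5716, 0.0549, 0.1259]
tcp_rot: [-0.459, 0.54, 0.447, 0.546]
ft_force: [-0.2, -0.1, 0.9]
width: 0.0004
```

```bash
python3 -c "
from h import *
fl()"
```

```text
17.52 u -0.0524 y 0.0048 z 0.1259 psi 79.7 F [-0.2 -0.1  0.9] toolx [ 0.017 -0.007 -1.   ]
```

Request:
jog_arm --pt "-1 0.6 0.2 -0.2 0" --pt "-1 0.2 0 0 0" --pt "-1 0 0 0 0"

```text
time_s: 17.77
position: [0.5698, 0.0533, 0.1175]
tcp_rot: [-0.459, 0.54, 0.447, 0.546]
ft_force: [-0.4, 0.8, 0.9]
width: 0.0003
```

Request:
jog_arm --pt "-1 0.4 0 0 0" --pt "-1 0.2 0 0 0"

```text
time_s: 17.93
position: [0.5705, 0.0534, 0.1141]
tcp_rot: [-0.46, 0.54, 0.446, 0.546]
ft_force: [-12.1, -4.1, 42.8]
width: 0.0004
```

```bash
python3 -c "
from h import *
fl()"
```

```text
17.93 u -0.0532 y 0.0032 z 0.1141 psi 79.6 F [-12.1  -4.1  42.8] toolx [ 0.02  -0.009 -1.   ]
```

The flap has met its stop, giving a firm reaction at the fingertips. Backing off.

Request:
jog_arm --pt "-1 -0.5 0.1 0 0" --pt "-1 -2 1 0 0" --pt "-1 -3 1 0 0" --pt "-1 -3 1 0 0" --pt "-1 -3 1 0 0"

```text
time_s: 18.35
position: [0.5249, 0.0608, 0.2266]
tcp_rot: [-0.458, 0.543, 0.447, 0.544]
ft_force: [0.1, -0.3, 0.8]
width: 0.0002
```

Request:
jog_arm --pt "-1 -3 1 0 0" --pt "-1 -3 1 0 0" --pt "-1 0 0 0 0" --pt "-1 0 0 0 0"

```text
time_s: 18.68
position: [0.5027, 0.0666, 0.2938]
tcp_rot: [-0.46, 0.541, 0.446, 0.545]
ft_force: [0.4, 0.1, -0.5]
width: 0.0007
```

Run:
```python
from h import *
fl()
c=r.camera_info("wrist");im,d=r.grab_frame("wrist");im2,d2=r.grab_frame("scene")
m=cv2.erode(hsv(im,(0,150,90),(9,255,255))|hsv(im,(170,150,90),(179,255,255)),np.ones((5,5)));ys,xs=np.nonzero(m);P=bydepth(c,np.c_[xs,ys],d[ys,xs])-BAY
B=np.c_[P@BX,P@BY,P@BN];B=B[(abs(B[:,1])<.08)&(abs(B[:,2]-.046)<.03)];k=np.linalg.lstsq(np.c_[B[:,:2],np.ones(len(B))],B[:,2],rcond=None)[0]
print(len(B),"flap outer z at x=82:",k[2]+.082*k[0],"at x=-78:",k[2]-.078*k[0],"slope deg",np.degrees(k[:2]))
cv2.imwrite("pics/f8.png",np.hstack([im[:,100:520],cv2.resize(im2[180:400,130:370],(380,480))]))
```

```text
18.68 u -0.1223 y 0.0044 z 0.2938 psi 79.7 F [ 0.4  0.1 -0.5] toolx [ 0.016 -0.012 -1.   ]
9248 flap outer z at x=82: 0.050015136620344736 at x=-78: 0.04978730888587011 slope deg [0.0815848 0.0375871]
```

View pics/f8.png

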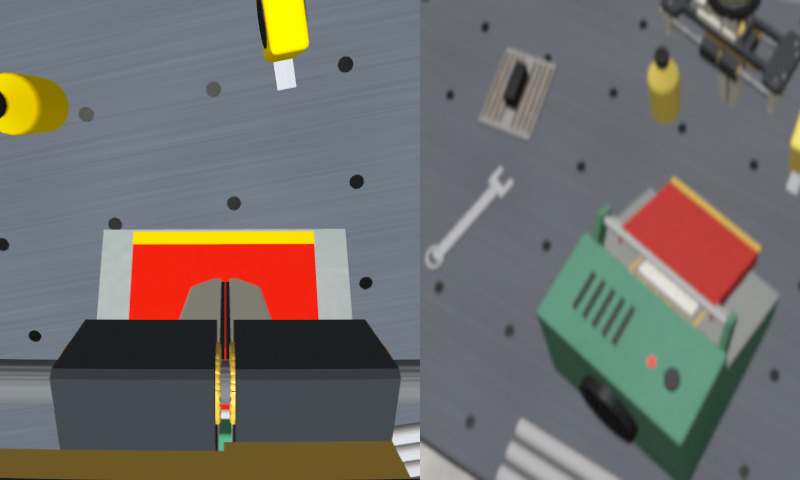

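The flap is parallel to the face within 0.1°, with its outer side at a constant 50 mm, so it is fully shut. The worn panel, bottle, wrench and tape measure look undisturbed, and the arm is clear.

```bash
python3 -c "
from station import r
print(r.hand_in())"
```

```text
the job is handed in; nothing more can be done
None
```

I fitted the clean filter panel into the bay, folded the red flap fully shut over it, and handed the job in at about 19 s with the arm clear.

- **How it was done:** The tool could only point straight down. I tilted the panel to 32° in the grip by rolling its edge on the sloping face below the opening, then pressed it in along the face normal.
- **Panel:** The rim top measured 6.2 mm above the face and parallel to it within 0.1°. The panel held against a 14 N pull-out test while the fingers slipped on the bar. I did not see the tabs themselves, so the snap is judged from that pull and the flush rim.
- **Flap:** It measured parallel to the face within 0.1°, with its outer side 50 mm above the face at both the hinge and the free edge, so it is shut.
- **Bystanders:** The worn panel, bottle, tape measure and wrench looked undisturbed in the last picture. The screwdriver was not in that picture, but nothing went near it.
- **Forces:** The wrist force reached about 82 N when the panel bottomed, under the 120 N limit. It reached about 45 N when the flap met its stop; that push was through the fingertips, not the gripper's body.
- **What failed:** My first attempt to tilt the panel, against the table, only lifted it level, so I switched to the face plate.

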